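Advance the pastille tin past the spring pins of the counter dispenser

TASK

Move the pastille tin that lies in the wooden counter dispenser on into its serving bay. With the fingertips press down the spring floor plate behind the tin so that the two stop pins sink, keep it pressed and push the tin along over the pins until it is right past them, then let go so that the pins spring up behind it. Only press and push: do not lift the tin, and leave everything else where it is.

Things in the scene. Friction and masses are not known exactly. Their poses are not given: they have to be found in the camera images.
- dispenser: Wooden channel fixed on the counter, open on top, 120 mm wide, 250 mm long, side rails 38 mm high. Origin under its middle, on the counter; y runs along the channel from the open stock end (y = -142 mm) to the end stop, x across it. Between the rails it is 106 mm wide; along both rails run wooden ledges, 17 mm wide, tops 26 mm above the counter, on which the tin slides.
- pad (a point): Point on top of the free part of the floor plate: x 0, y -110 mm, z 24 mm of the dispenser when the plate is up; sinks with it. The plate is flat ribbed metal, 70 mm wide, y = -139 to +49 mm of the dispenser, between the ledges and 2 mm lower, also under the tin. It moves only straight down; press it anywhere along it; a fingertip can slide along it while pressing.
- plate (a joint): How far the floor plate with its pins is pressed down (m): 0 up, 0.014 fully down. Spring: 3 N when up, 6.5 N fully down; it rises by itself when let go. From 0.010 on the pins are below the tin's underside. If let go with the tin above the pins, the spring can tip the tin.
- gate (a point): Point midway between the two upright steel stop pins fixed on the plate, at ledge height: x 0, y +20 mm, z 26 mm of the dispenser, axes parallel to the dispenser's. It does not sink. Pins: 9 mm thick, at x = -30 and +30 mm (51 mm clear between them, a closed gripper passes), y within 4.5 mm of this point; up, they stand 9 mm above the ledges and block the tin.
- stop (a point): Foot of the end stop's inner face, at ledge height: x 0, y +98 mm, z 26 mm of the dispenser; the stop is a wooden wall, top 46 mm above the counter. The serving bay lies between the pins and this stop and is about 13 mm longer than the tin; its floor beyond the plate is wood, level with the ledges.
- tin: Flat pastille tin, 63 mm along the channel, 105 mm across it at the rim, 53x93 mm at its foot, 24 mm high, about 0.15 kg, loose on the ledges. Origin: centre of its underside; x (short side) points along the dispenser's +y. Starts on the stock side, its rim 8 to 30 mm short of the pins, at least 60 mm of free plate behind it.
- card: Small acrylic price stand, 45x88x68 mm, standing loose at the far side of the dispenser; bystander. Origin under its middle.
- coin_dish: Small round clay dish, 73 mm across, 16 mm high, loose at the near side of the dispenser; bystander. Origin under its middle.
- other_tin: Another tin of the same kind, loose on the counter to the right, not in the dispenser; bystander. Origin under its middle.
- bar: Wrapped flat chocolate bar, 57x160x12 mm, loose on the counter to the left; bystander. Origin under its middle.
Things that resemble listed ones, but are neither listed nor needed, are in the scene too. Leave any yellow look-alike of the tin alone.

How it is judged:
By the outcome, as a careful person would: the job done as asked, in the order asked, and still so for the second after the job is handed in, with the robot touching nothing.
It also fails if it takes over 38 s, if anything falls off the work surface, if the arm or the gripper's body presses on something with over 40 N, if the wrist force passes 120 N, or if a joint passes its speed limit or range.

ROBOT

A 7-joint arm with a two-finger parallel gripper is mounted at the origin on a cart in front of the work surface, level with it; the furniture and walls round the work are solid. World frame = base frame: x ahead of the robot, y to its left, z up, the work surface at z = 0. Lengths are in m, angles in rad, forces in N, time in s.
With the tool pointing down it reaches from about 0.425 to 0.825 m from the base axis. Payload 3.6 kg.
Tool frame: the origin (TCP) lies at the very end of the fingers, on their centre line; the grasp point (between the pads) lies 19 mm behind it (bot.grip_point_offset is the distance from the TCP to the grasp point, in m); z points along the fingers, y is the line along which they close (so a half turn about z gives the same grasp; the last joint's range is limited). The gripper opens to 85 mm and grips with 20 to 120 N. Pads are 22 mm wide; open, the fingers measure 114 mm over their backs; the gripper's body (76 mm by 85 mm) begins 54 mm behind the grasp point. The pads swing forward as they close: fully open they stand 13 mm farther back than shut.
Start: joints at [-1.27, 0.615, -0.013, 1.423, 0.008, 1.103, -0.04], TCP at [0.209, 0.615, 0.231] pointing down, gripper open.
Joint ranges: [-3.12, 3.12], [-0.3, 2.06], [-1.34, 1.32], [0.26, 2.42], [-1.36, 4.5], [0.01, 1.98], [-2.84, 2.84]. Speed limits (rad/s): [2.79, 2.79, 3.14, 3.14, 3.14, 3.14, 3.14].

INTERFACE

Orientations are given as a unit quaternion [w, x, y, z].
In Python, from cell import bot, optics gives the robot as it stands. The module is installed in compiled form; this text tells all that it offers.
- The arm moves only by the tool jog_arm, never from a script. Its argument "plan" is a list of rows, each a list of 3 entries, a list of its own where there are three numbers: the shift along the tool's x, y, z normalised to -1 to 1, where 1 is 0.04 m, then the turn, a rotation vector about the tool's x, y, z normalised to -1 to 1, where 1 is 60 degrees, then the closure in counts, from 0 (fully open) to 255 (shut). In form: [[[tx, ty, tz], [wx, wy, wz], gripper], ...]. A call has 1 to 10 rows; each row shifts and turns the commanded pose from where the row before left it, along the tool's axes as they then stand; what a row does not reach is not made up. A row lasts 1/8 s, in which the tool goes at most 62.5 mm and 10.7 degrees, less where a joint would pass 70% of its speed; a pose out of reach is approached as far as the arm can. A call with a number of a shift or a turn outside -1 to 1 is refused whole. A call with a gripper value outside its range is refused whole. The fingers move at their own pace and stop on an object; the grip force is fixed at half the most. Time passes only in rows, so rows that do not move let the fingers close. It gives the time, the measured TCP pose, the force, the opening and the grip force at its end, in the units of the state.
- bot.get_obs(): the state, without advancing time (a new reading comes with each control period).
- optics.grab_frame(name): name is "scene" or "top"; returns the picture (420x560x3 uint8, red, green, blue); there is no depth.
- optics.camera_model(name): a dict with "vfov" (degrees; the focal length in pixels is half the picture's height over the tangent of half this angle, whatever the lens; pixels are square), "cx", "cy" (the principal point, pixels), "T" (4x4, takes a point from camera to world coordinates). Camera axes: x right, y up, looking along -z (the intrinsics and any distortion apply to the point x, -y, -z); pixel columns grow to the right and rows downward; lengths in m; the calibration is good to about 2 mm. A picture is of the moment at which its call begins. camera_model takes no time and is no camera call.
- bot.job_done(): hands the job in; it is judged then, once.
The state is a dict: "time_s": time; "joint_pos": joint angles; "joint_velocities": joint speeds; "joint_efforts": joint torques, N m; "tcp_pos": TCP position; "ee_rot": TCP orientation; "wrist_force": force on the tool from outside, world axes, zero at the start; "torque": the same for the moment, N m; "grip_width": finger opening in m; "grip_force": force on a finger pad.
Only numpy, scipy, OpenCV 4.12 (cv2) and the standard library are available. Lean on these libraries where they do the work, as an engineer would, in place of code of your own. Each camera call takes 0.05 s, during which the arm holds its last target. There are 200 camera calls.

## Working session

There is one attempt and no reset: what is moved stays moved. The work goes in short steps, Python scripts to look and compute and a tool call to move; the robot and the scene stay as the last step left them, time stands still between calls to the robot, and variables do not carry over. Pictures are saved under pics/ and viewed, at most 10 in all, crops included, and the job is handed in when it is done.

Besides the shell and the picture viewer there is one more tool, called after "Call:" as name(argument=value, ...) on one line, values as JSON. jog_arm: Moves the arm, as the interface text tells. Scaled input: -1 to 1 covers 0.04 m each way for a shift and 60 degrees each way for a turn. Its arguments: {"type":"object","properties":{"plan":{"type":"array"}},"required":["plan"]}

```bash
mkdir -p pics; python3 - <<'E'
from cell import bot, optics
import cv2
for n in("scene","top"):
    cv2.imwrite(f"pics/{n}0.png",optics.grab_frame(n)[:,:,::-1]); m=optics.camera_model(n); print(n,m)
o=bot.get_obs(); print(o["time_s"],o["tcp_pos"],o["ee_rot"],o["grip_width"])
E
```

```text
scene {'vfov': 52.914633286442594, 'cx': 278.45015617094936, 'cy': 209.00342109006758, 'T': array([[ 0.65618133,  0.57724267, -0.48602156,  0.03846456],
       [-0.75459966,  0.50393757, -0.42026931, -0.42333773],
       [ 0.00232715,  0.64252458,  0.76626154,  0.8814608 ],
       [ 0.        ,  0.        ,  0.        ,  1.        ]])}
top {'vfov': 46.58330615668139, 'cx': 277.07398929025237, 'cy': 211.67149137403555, 'T': array([[-0.02612368,  0.98135525, -0.19041909,  0.27223708],
       [-0.99956211, -0.02299466,  0.01862372,  0.05167034],
       [ 0.01389786,  0.19082223,  0.98152622,  1.51950715],
       [ 0.        ,  0.        ,  0.        ,  1.        ]])}
0.1 [0.20900243 0.61474047 0.23025768] [-1.94637572e-04  1.63083453e-01  9.86611589e-01 -1.14990712e-03] 0.08528212264464079
```

View pics/scene0.png

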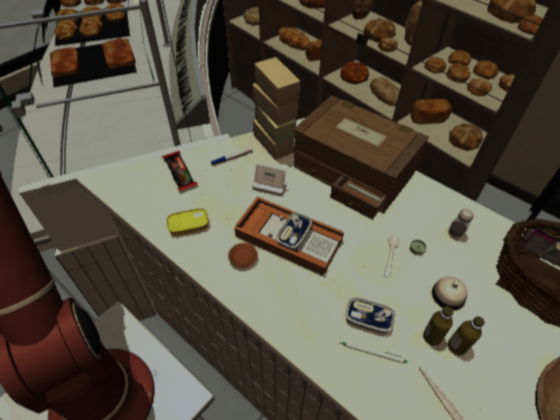

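View pics/top0.png

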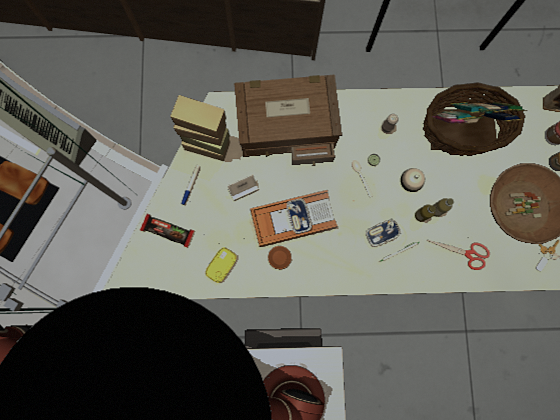

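The tin could be confused with three things in the scene view: the blue tin in the dispenser (293,232), the blue tin on the counter (370,315, other_tin), and the yellow look-alike (187,220). I choose the first and check it in a crop.

```bash
python3 - <<'E'
import cv2,numpy as np
a=cv2.imread("pics/scene0.png")[185:285,220:360]; b=cv2.imread("pics/top0.png")[180:255,240:350]
a=cv2.resize(a,None,fx=5.0,fy=5.0,interpolation=cv2.INTER_CUBIC)
b=cv2.resize(b,None,fx=7,fy=7,interpolation=cv2.INTER_CUBIC)
cv2.imwrite("pics/ca.png",a);cv2.imwrite("pics/cb.png",b)
E
```

```text
(no output)
```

View pics/ca.png

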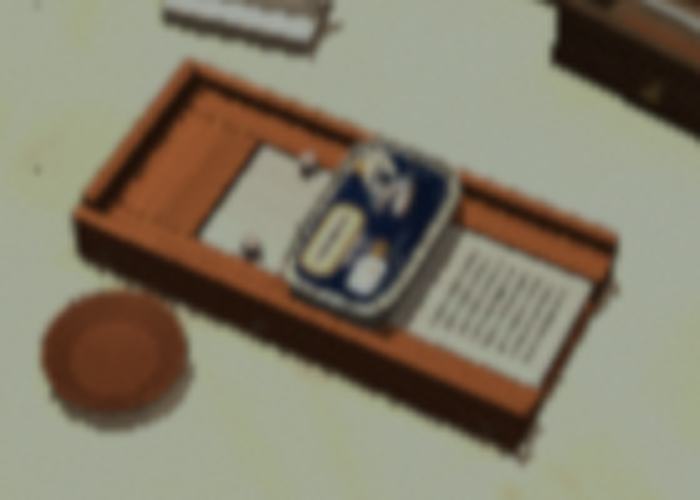

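View pics/cb.png

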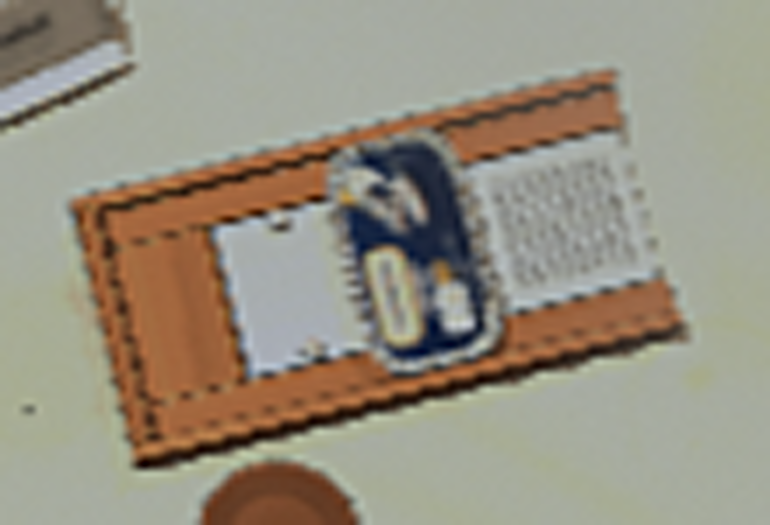

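The crops confirm it. The blue tin lies in the channel, top crop (415,250). The ribbed free plate is to its right (stock end), the pins at crop (280,222) and (315,348), and the serving bay is on the left. Measuring now.

```bash
cat >h.py <<'E'
import numpy as np
from cell import bot, optics
def ray(n,u,v,z):
    m=optics.camera_model(n);T=m["T"];f=210/np.tan(np.radians(m["vfov"]/2))
    d=T[:3,:3]@np.array([(u-m["cx"])/f,-(v-m["cy"])/f,-1]);o=T[:3,3]
    return o+d*(z-o[2])/d[2]
E
python3 - <<'E'
from h import *
np.set_printoptions(precision=4,suppress=True)
cr={"top":(7,240,180),"scene":(5,220,185)}
P={"top":dict(pRf=(620,130),pRn=(660,277),pLf=(213,227),pLn=(247,377),pinf=(280,222),pinn=(315,350),tin=(415,250)),
"scene":dict(pRf=(595,280),pRn=(543,387),pLf=(260,143),pLn=(203,237),pinf=(307,165),pinn=(251,248),tin=(375,230))}
for n in P:
    s,a,b=cr[n]
    R={k:ray(n,u/s+a-.4,v/s+b-.4,.05 if k=="tin" else .024 if k[1] in "LR" else .033)for k,(u,v) in P[n].items()}
    for k in R: print(n,k,R[k][:2])
    A=(R["pRf"]+R["pRn"])/2;B=(R["pLf"]+R["pLn"])/2
    d=(B-A)[:2];L=np.linalg.norm(d);d/=L
    c=(A[:2]+B[:2])/2+d*0.045
    g=lambda q:((q[:2]-c)@d, (q[:2]-c)@np.array([d[1],-d[0]]))
    print("L",L,"ang",np.degrees(np.arctan2(d[1],d[0])),"org",c)
    for k in R: print(k,np.array(g(R[k]))*1000)
E
```

```text
top pRf [ 0.6018 -0.1385]
top pRn [ 0.5344 -0.1533]
top pLf [0.5617 0.0453]
top pLn [0.4938 0.0319]
top pinf [0.5616 0.0156]
top pinn [0.5038 0.0017]
top tin [ 0.5444 -0.0428]
L 0.18883546069867882 ang 102.33102467828931 org [ 0.5383 -0.0097]
pRf [-139.414   34.522]
pRn [-139.4215  -34.522 ]
pLf [48.7375 34.6119]
pLn [ 50.0979 -34.6119]
pinf [19.736  28.0877]
pinn [ 18.5386 -31.3229]
tin [-33.6316  -1.1718]
scene pRf [ 0.6034 -0.1337]
scene pRn [ 0.5356 -0.1519]
scene pLf [0.5596 0.0511]
scene pLn [0.4945 0.0319]
scene pinf [0.5591 0.0181]
scene pinn [0.5004 0.0044]
scene tin [ 0.5396 -0.0429]
L 0.18910537091541815 ang 102.97439424096406 org [ 0.5382 -0.0068]
pRf [-138.2899   35.0812]
pRn [-140.8155  -35.0812]
pLf [51.5918 33.8937]
pLn [ 47.5136 -33.8937]
pinf [19.5439 25.9885]
pinn [ 19.3889 -34.2861]
tin [-35.4959  -6.7256]
```

Call:
jog_arm(plan=[[[-0.5,-0.5,0],[0,0,0],255],[[-1,-1,0],[0,0,0],255],[[-1,-1,0],[0,0,0],255],[[-1,-1,0],[0,0,0],255],[[-1,-1,0],[0,0,0.1],255],[[-1,-1,0],[0,0,0.1],255],[[-1,-1,0],[0,0,0.1],255],[[-1,-1,0],[0,0,0.1],255],[[-1,-1,0],[0,0,0.1],255],[[0,0,0],[0,0,0],255]])

```text
time_s: 1.35
tcp_pos: [0.3651, 0.1619, 0.2312]
ee_rot: [-0.0, 0.417, 0.909, -0.001]
wrist_force: [-0.4, 1.2, -0.0]
grip_width: -0.0003
grip_force: 0.0
```

```bash
cat >>h.py <<'E'
from scipy.spatial.transform import Rotation as Rn
O=np.array([.5383,-.0085]); A=np.radians(102.6); d=np.array([np.cos(A),np.sin(A)])
def go(y,z,x=0.0):
    o=bot.get_obs();q=o["ee_rot"];R=Rn.from_quat([q[1],q[2],q[3],q[0]]).as_matrix()
    g=np.r_[O+y*d+x*np.array([d[1],-d[0]]),z]
    D=np.c_[np.r_[d,0],np.r_[-d[1],d[0],0],[0,0,-1]]
    D[:,1]=np.cross(D[:,2],D[:,0])
    rel=o["tcp_pos"][:2]-O
    print("t",o["time_s"],"tcp",np.round(o["tcp_pos"],4),"chan y,x",np.round([rel@d,rel@[d[1],-d[0]]],4),"F",np.round(o["wrist_force"],1),"w",round(o["grip_width"],4),"j",np.round(o["joint_pos"],2))
    print("shift units now",np.round(R.T@(g-o["tcp_pos"])/.04,2),"in desired frame",np.round(D.T@(g-o["tcp_pos"])/.04,2),"turn units",np.round(Rn.from_matrix(R.T@D).as_rotvec(degrees=True)/60,3))
E
python3 -c "
from h import *
go(-.11,.1)"
```

```text
t 1.35 tcp [0.3651 0.1619 0.2312] chan y,x [ 0.2041 -0.1319] F [-0.4  1.2 -0. ] w -0.0003 j [-0.63  0.23  0.2   2.09 -0.06  0.82  0.31]
shift units now [-8.48 -0.78  3.29] in desired frame [-7.85  3.3   3.28] turn units [-0.002  0.001  0.468]
```

Call:
jog_arm(plan=[[[-1,-0.1,0],[0,0,0],255],[[-1,-0.1,0],[0,0,0],255],[[-1,-0.1,0],[0,0,0],255],[[-1,-0.1,0.3],[0,0,0],255],[[-1,-0.1,0.5],[0,0,0],255],[[-1,-0.1,0.5],[0,0,0],255],[[-1,-0.1,0.5],[0,0,0],255],[[-1,-0.1,0.5],[0,0,0.15],255],[[0,0,0],[0,0,0.16],255],[[0,0,0],[0,0,0.16],255]])

```text
time_s: 2.6
tcp_pos: [0.5526, -0.0943, 0.1381]
ee_rot: [-0.001, 0.624, 0.781, -0.0]
wrist_force: [0.8, 1.1, -0.4]
grip_width: -0.0001
grip_force: 0.0
```

```bash
python3 -c "
from h import *
go(-.11,.04)"
```

```text
t 2.6 tcp [ 0.5526 -0.0943  0.1381] chan y,x [-0.0869 -0.0047] F [ 0.8  1.1 -0.4] w -0.0001 j [-0.1   0.61  0.37  1.8  -0.3   0.78  0.64]
shift units now [-0.58  0.12  2.45] in desired frame [-0.58  0.12  2.45] turn units [-0.001 -0.001  0.003]
```

Call:
jog_arm(plan=[[[-0.58,0.12,0.4],[0,0,0],255],[[0,0,1],[0,0,0],255],[[0,0,0.9],[0,0,0],255],[[0,0,0],[0,0,0],255]])

```text
time_s: 3.1
tcp_pos: [0.5603, -0.1146, 0.0444]
ee_rot: [-0.003, 0.622, 0.783, -0.001]
wrist_force: [0.0, -0.3, 0.1]
grip_width: 0.0003
grip_force: 0.0
```

```bash
python3 -c "
from h import *
import cv2
a=optics.grab_frame('scene')[175:295,210:370,::-1].copy();b=optics.grab_frame('top')[165:265,230:360,::-1].copy()
a=cv2.resize(a,(400,300),interpolation=2);b=cv2.resize(b,(390,300),interpolation=2)
cv2.imwrite('pics/near.png',np.hstack([a,b]))
go(-.11,.012)"
```

```text
t 3.2 tcp [ 0.5629 -0.1161  0.0476] chan y,x [-0.1104  0.0005] F [-0.1  0.3  0.8] w -0.0003 j [-0.02  0.75  0.3   1.83 -0.36  0.61  0.73]
shift units now [ 0.01 -0.01  0.89] in desired frame [ 0.01 -0.01  0.89] turn units [ 0.001 -0.     0.008]
```

View pics/near.png

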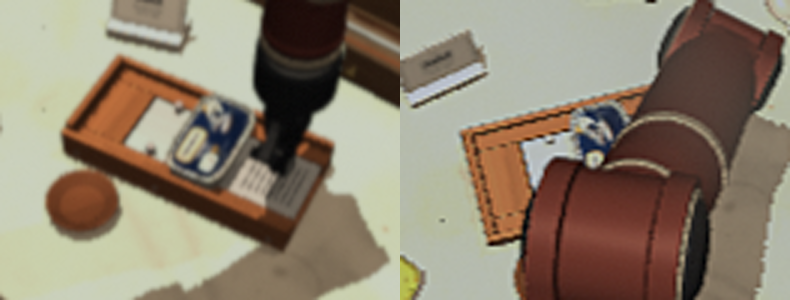

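The fingers are over the middle of the free plate, behind the tin (left panel 275,155, tin at 210,145). Pressing now.

Call:
jog_arm(plan=[[[0,0,0.3],[0,0,0],255],[[0,0,0.2],[0,0,0],255],[[0,0,0.2],[0,0,0],255],[[0,0,0.2],[0,0,0],255],[[0,0,0],[0,0,0],255],[[0,0,0],[0,0,0],255]])

```text
time_s: 3.95
tcp_pos: [0.5625, -0.1166, 0.0118]
ee_rot: [0.0, 0.622, 0.783, 0.0]
wrist_force: [-0.3, 0.9, 5.3]
grip_width: -0.0
grip_force: 2.6
```

```bash
python3 -c "
from h import *
go(-.08,.0115)"
```

```text
t 3.95 tcp [ 0.5625 -0.1166  0.0118] chan y,x [-0.1108 -0.    ] F [-0.3  0.9  5.3] w -0.0 j [ 0.    0.81  0.27  1.84 -0.38  0.54  0.75]
shift units now [0.77 0.01 0.01] in desired frame [0.77 0.   0.01] turn units [ 0.001 -0.     0.007]
```

Call:
jog_arm(plan=[[[0.1,0,0.02],[0,0,0],255],[[0.15,0,0],[0,0,0],255],[[0.2,0,0],[0,0,0],255],[[0.2,0,0],[0,0,0],255],[[0.15,0,0],[0,0,0],255],[[0.15,0,0],[0,0,0],255],[[0.15,0,0],[0,0,0],255],[[0.1,0,0],[0,0,0],255],[[0,0,0],[0,0,0],255]])

```text
time_s: 5.08
tcp_pos: [0.5535, -0.0733, 0.0118]
ee_rot: [0.004, 0.623, 0.782, -0.0]
wrist_force: [1.8, -3.4, 5.6]
grip_width: 0.0002
grip_force: 3.0
```

```bash
python3 -c "
from h import *
import cv2
a=optics.grab_frame('scene')[185:285,220:360,::-1].copy()
a=cv2.resize(a,(700,500),interpolation=2)
cv2.imwrite('pics/push1.png',a)
go(-.08,.0108)"
```

```text
t 5.125 tcp [ 0.5535 -0.0733  0.0118] chan y,x [-0.0666  0.0007] F [ 0.7 -3.5  5.9] w 0.0 j [-0.08  0.79  0.27  1.89 -0.4   0.5   0.69]
shift units now [-0.34 -0.02  0.03] in desired frame [-0.34 -0.02  0.03] turn units [0.004 0.006 0.005]
```

View pics/push1.png

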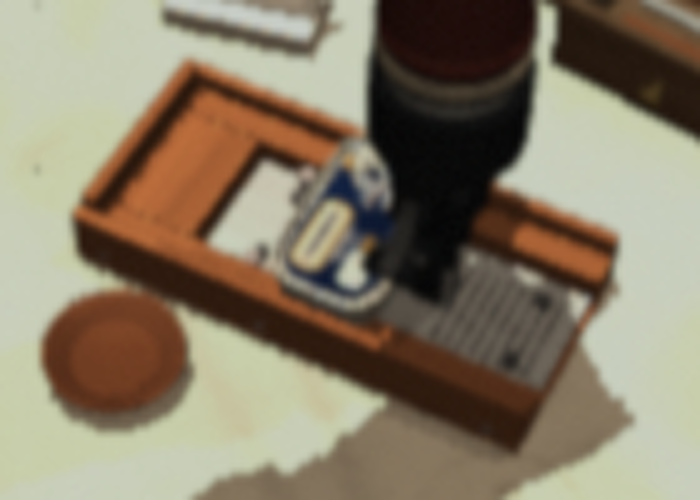

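The pins are sunk (crop 303,175 and 262,250) and the tin has moved about 7 mm, still square. I push on.

Call:
jog_arm(plan=[[[0.1,0.02,0.02],[0,0,0],255],[[0.18,0,0],[0,0,0],255],[[0.18,0,0],[0,0,0],255],[[0.18,0,0],[0,0,0],255],[[0.18,0,0],[0,0,0],255],[[0.18,0,0],[0,0,0],255],[[0.18,0,0],[0,0,0],255],[[0.18,0,0],[0,0,0],255],[[0.18,0,0],[0,0,0],255],[[0.1,0,0],[0,0,0],255]])

```text
time_s: 6.38
tcp_pos: [0.5407, -0.0107, 0.0115]
ee_rot: [0.005, 0.624, 0.782, 0.0]
wrist_force: [0.8, -5.9, 7.6]
grip_width: 0.0004
grip_force: 3.9
```

```bash
python3 -c "
from h import *
import cv2
a=optics.grab_frame('scene')[185:285,220:360,::-1].copy()
a=cv2.resize(a,(700,500),interpolation=2)
cv2.imwrite('pics/push2.png',a)
go(.02,.011)"
```

```text
t 6.425 tcp [ 0.5405 -0.0101  0.0115] chan y,x [-0.002   0.0018] F [ 1.  -4.9  8.9] w -0.0001 j [-0.2   0.78  0.28  1.95 -0.43  0.46  0.61]
shift units now [ 0.55 -0.04  0.01] in desired frame [ 0.55 -0.05  0.01] turn units [0.006 0.007 0.004]
```

View pics/push2.png

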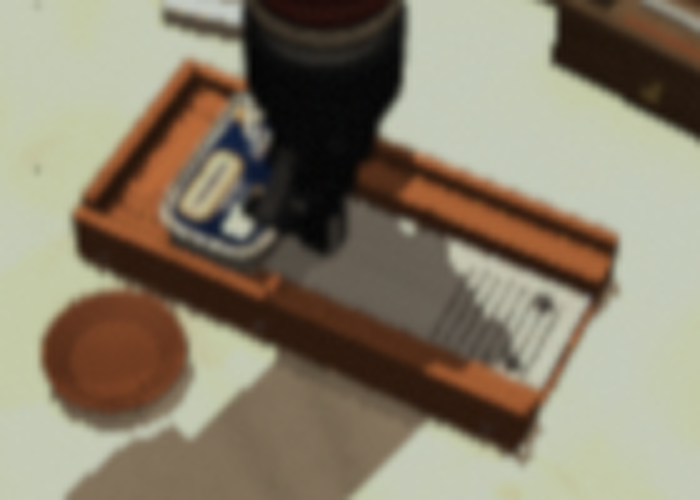

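The tin has slid straight and is above the sunk pins, its front rim at crop (165,210). About 22 mm are left.

Call:
jog_arm(plan=[[[0.1,-0.04,0.01],[0,0,0],255],[[0.12,0,0],[0,0,0],255],[[0.12,0,0],[0,0,0],255],[[0.12,0,0],[0,0,0],255],[[0.08,0,0],[0,0,0],255],[[0,0,0],[0,0,0],255]])

```text
time_s: 7.18
tcp_pos: [0.535, 0.0096, 0.0114]
ee_rot: [0.006, 0.624, 0.781, 0.0]
wrist_force: [2.1, -6.3, 9.1]
grip_width: -0.0002
grip_force: 4.1
```

```bash
python3 -c "
from h import *
import cv2
a=optics.grab_frame('scene')[185:285,220:360,::-1].copy()
a=cv2.resize(a,(700,500),interpolation=2)
cv2.imwrite('pics/push3.png',a)
go(.023,.011)"
```

```text
t 7.225 tcp [0.5349 0.0096 0.0114] chan y,x [0.0184 0.0007] F [ 1.6 -6.3  9.4] w 0.0 j [-0.24  0.77  0.28  1.96 -0.44  0.45  0.58]
shift units now [ 0.12 -0.02  0.01] in desired frame [ 0.12 -0.02  0.01] turn units [0.008 0.008 0.003]
```

View pics/push3.png

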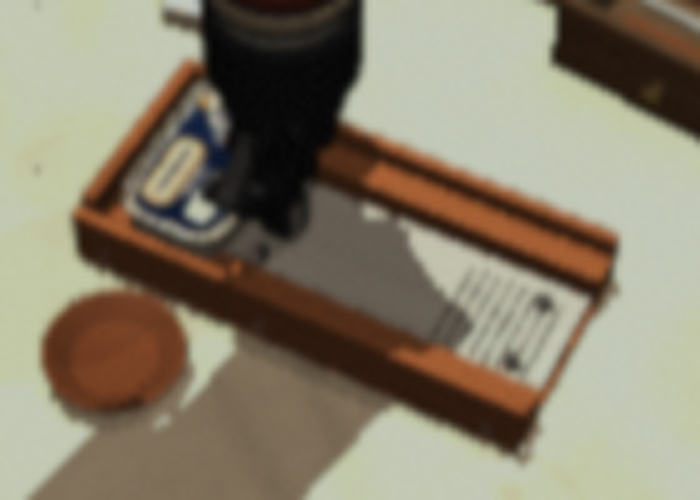

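```bash
python3 -c "
from h import *
r=lambda u,v:ray('scene',u/5+219.6,v/5+184.6,.05)[:2]
for p,c in (((330,240),-34.5),): print('tin y', c+1000*(r(173,172)-r(*p))@d)
print('label push2 y',-34.5+1000*(r(210,187)-r(330,240))@d, 'push1',-34.5+1000*(r(322,234)-r(330,240))@d)
"
```

```text
tin y 54.98594476709545
label push2 y 33.80177200074408 push1 -29.32142631021315
```

Call:
jog_arm(plan=[[[0.07,-0.02,0.01],[0,0,0],255],[[0.07,0,0],[0,0,0],255],[[0.05,0,0],[0,0,0],255],[[0,0,0],[0,0,0],255]])

```text
time_s: 7.72
tcp_pos: [0.5333, 0.0158, 0.0114]
ee_rot: [0.007, 0.624, 0.781, 0.001]
wrist_force: [2.8, -7.3, 11.6]
grip_width: -0.0
grip_force: 4.4
```

```bash
python3 -c "
from h import *
import cv2
a=optics.grab_frame('scene')[185:285,220:360,::-1].copy()
a=cv2.resize(a,(700,500),interpolation=2)
cv2.imwrite('pics/push4.png',a)
go(.026,.011)"
```

```text
t 7.775 tcp [0.5333 0.0158 0.0114] chan y,x [0.0248 0.0004] F [ 2.2 -7.3 11.2] w -0.0001 j [-0.26  0.77  0.28  1.97 -0.44  0.45  0.57]
shift units now [ 0.03 -0.01  0.01] in desired frame [ 0.03 -0.01  0.01] turn units [0.009 0.01  0.002]
```

View pics/push4.png

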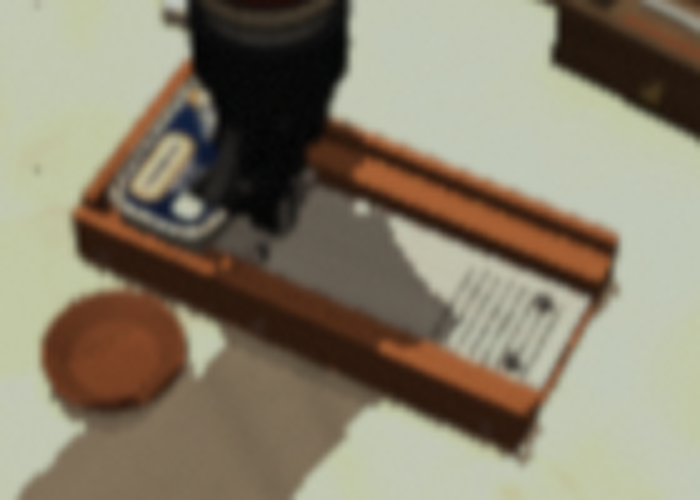

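The near pin (262,250) is well clear behind the tin's rear rim (about 222,235). I back off the tin while still pressing, then rise.

Call:
jog_arm(plan=[[[-0.15,0,0],[0,0,0],255],[[-0.15,0,0],[0,0,0],255],[[0,0,-0.15],[0,0,0],255],[[0,0,-0.2],[0,0,0],255],[[0,0,-0.4],[0,0,0],255],[[0,0,-0.8],[0,0,0],255],[[0,0,-1],[0,0,0],255],[[0,0,-1],[0,0,0],255],[[-1,0,-1],[0,0,0],255],[[-1,0,0],[0,0,0],255]])

```text
time_s: 9.02
tcp_pos: [0.5503, -0.0693, 0.1946]
ee_rot: [0.003, 0.622, 0.783, 0.001]
wrist_force: [0.4, 0.5, -1.0]
grip_width: 0.0002
grip_force: 0.0
```

Call:
jog_arm(plan=[[[-1,0,0],[0,0,0],255],[[-1,0,0],[0,0,0],255],[[-1,0,0],[0,0,0],255],[[-1,0,0],[0,0,0],255],[[-1,0,0],[0,0,0],255],[[0,0,0],[0,0,0],255],[[0,0,0],[0,0,0],255]])

```text
time_s: 9.9
tcp_pos: [0.5932, -0.2618, 0.1905]
ee_rot: [-0.001, 0.623, 0.783, -0.0]
wrist_force: [0.0, 0.2, -0.1]
grip_width: -0.0001
grip_force: 0.0
```

```bash
python3 -c "
from h import *
import cv2
a=optics.grab_frame('scene')[175:295,210:370,::-1].copy();b=optics.grab_frame('top')[165:265,230:360,::-1].copy()
a=cv2.resize(a,(400,300),interpolation=2);b=cv2.resize(b,(390,300),interpolation=2)
cv2.imwrite('pics/end.png',np.hstack([a,b]))
go(.026,.011)"
```

```text
t 10.0 tcp [ 0.594  -0.2605  0.1907] chan y,x [-0.2581 -0.0007] F [ 0.  -0.1 -0.1] w -0.0001 j [ 0.14  0.68  0.42  1.49 -0.31  1.04  0.87]
shift units now [7.09 0.08 4.51] in desired frame [7.1  0.02 4.49] turn units [-0.001 -0.002  0.009]
```

View pics/end.png

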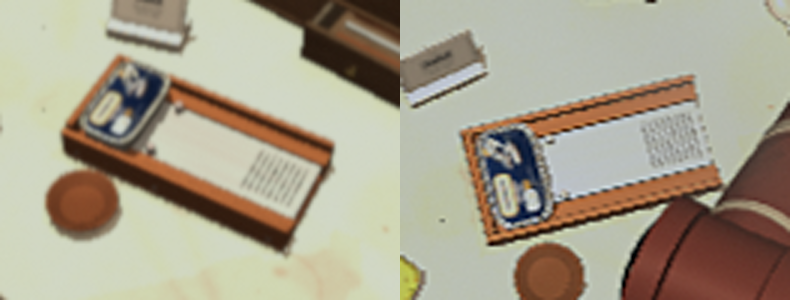

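The tin sits flat in the bay (left panel 122,103; right panel 513,178). Both pins stand up behind it (left 180,110 and 150,145), the plate is up, and the bystanders are unmoved.

```bash
python3 -c "
from cell import bot
print(bot.job_done())"
```

```text
the job is handed in; nothing more can be done
None
```

I pushed the pastille tin over the sunk pins into its serving bay; the last picture shows it flat there, both pins up behind it and the dish and card where they were, and I handed the job in at 10.0 s.

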